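# Hold the green bayonet lamp in the lamp tester

## Task

Take the green-domed lamp from the blue lamp rack and fit it in the bayonet mouth of the grey lamp tester: enter its two side pins in the two slots, push down against the spring, then, still pushing, turn it a quarter turn clockwise (seen from above) so that the pins go under the steel plate. The tester only makes contact while the lamp is pressed right down, so finish holding it in the gripper, turned and pressed to the bottom of the spring's travel or nearly so; do not let go. Leave the other two lamps and the culture dish that lies beyond the rack where they are.

Things in the scene. Friction and masses are not known exactly. Their poses are not given: they have to be found in the camera images.
- lamp_green_mid (a point): Green-domed lamp, 0.13 kg, 96 mm tall, upright in one of the rack's wells (any well, any yaw). Point on its axis 48 mm above the foot, half-way up, mid grip block; z up. White finned grip block 34 to 62 mm above the foot, 46 mm along x, 30 mm along y: grip across its two long flat sides (along y). Green dome above it, 29 mm diameter. A half turn leaves the lamp the same.
- lamp_green_foot (a point): Centre of the green lamp's foot (underside), same axes. Round shank 28 mm diameter from 0 to 34 mm up, its lowest 3 mm tapered to 24 mm. Two brass pins on it, along the lamp's +x and -x (under the long ends of the grip block), 8 mm wide, reaching 22 mm from the axis, 4 to 10 mm above the foot.
- lamp_amber_mid (a point): Amber-domed lamp, the same shape, in another well; leave it.
- lamp_violet_mid (a point): Violet-domed lamp, the same shape, in another well; leave it.
- rack: Blue lamp rack, fixed, 80 mm (x) by 290 mm (y) by 26 mm high, origin under its centre. Three round wells of 50 mm diameter at y = -95, 0 and +95 mm, their floor 6 mm above the table; the lamps stand loosely in them.
- mouth (a point): Centre of the tester's bayonet mouth, level with its flat top, 50 mm above the table; z up. The 6 mm steel top plate has an eight-sided bore, 32 mm across flats, with two slots 12 mm wide along +x and -x to 24.5 mm from the centre (white marks): the pins enter there, along x. The pins end along y (green marks).
- tester: Grey lamp tester, fixed, same axes as the mouth, origin on the table below the mouth's centre. It reaches 55 mm to +x, -x and +y and 135 mm to -y. Once the lamp's foot is over 16 mm below the top, the pins clear the plate and the lamp turns clockwise from above (negative about z) by a quarter turn; inner stops block the other way, and more than about 7 degrees past the quarter.
- plunger (a joint): Sprung brass plunger in the mouth that the lamp's foot pushes down: 0 at rest (its top 9 mm below the tester's top), 0.015 m at its bottom stop (24 mm below). The push is 3 N at 0, 6.5 N at 0.007 (where the pins just clear the plate) and 10.5 N at 0.015. A lamp turned and let go rises to 0.007.
- dish_3_mid (a point): Culture dish, 92 mm diameter, 16 mm high, lying on the table just beyond the rack, short of the steel tray; point at its centre, 8 mm up; leave it.
Things that resemble listed ones, but are neither listed nor needed, are in the scene too. What is shaped like the tester but orange or turquoise is not meant.

How it is judged (in metres and radians):
On the way, in this order (a step that is already met when the one before it is completed fails the run):
1. the green lamp is lifted clear of the rack (height (world z) of lamp_green_mid above 0.085 m), for 0.1 s.
2. the lamp is pushed in, its pins through the slots and the plunger pressed (horizontal distance between lamp_green_mid and mouth below 0.006 m and angle between lamp_green_mid's own z axis and vertical below 0.12 rad and value of joint plunger above 0.006 m and z of lamp_green_mid in the frame of mouth below 0.036 m and angle between the x axis of lamp_green_mid and the x axis of mouth, either way round below 0.25 rad), for 0.05 s.
At the end, for the whole second after the job is handed in: The green lamp is in the tester's mouth, upright (within 7 degrees) and centred within 6 mm, its pins within 11 degrees of the tester's y axis (quarter turn done), the plunger pressed by more than 10 of its 15 mm by the lamp, and the gripper still holding the lamp with more than 1.5 N (horizontal distance between lamp_green_mid and mouth below 0.006 m and angle between lamp_green_mid's own z axis and vertical below 0.12 rad and value of joint plunger above 0.01 m and z of lamp_green_mid in the frame of mouth below 0.03 m and angle between the x axis of lamp_green_mid and the y axis of mouth, either way round below 0.2 rad and contact force between the fingers and lamp_green above 1.5 N and contact force between lamp_green and plunger above 4 N); the arm keeps its last pose, push and grip.
It fails at once if another lamp or the culture dish beyond the rack is disturbed (moved more than 30 mm) (distance of any of lamp_amber_mid, lamp_violet_mid, dish_3_mid from where it was at the start of the episode above 0.03 m).
It also fails if it takes over 45 s, if anything falls off the work surface, if the arm or the gripper's body presses on something with over 40 N, if the wrist force passes 120 N, or if a joint passes its speed limit or range.

## Robot

A 6-joint arm with a two-finger parallel gripper is mounted at the origin on the work surface. World frame = base frame: x ahead of the robot, y to its left, z up, the work surface at z = 0. Lengths are in mm, angles in rad, forces in N, time in s.
With the tool pointing down it reaches from about 350 to 950 mm from the base axis. Payload 17.4 kg.
Tool frame: the origin (TCP) lies on the centre line of the jaws, within the pads' length; the fingertips stand 22 mm ahead of it and the grasp point (between the pads) lies 3 mm ahead of it; z points along the fingers, x is the direction in which the jaws open and shut, and the axes are right-handed (so a half turn about z gives the same grasp; the last joint's range is limited). The gripper opens to 93 mm and grips with 3 to 60 N. Pads are 15 mm wide; open, the fingers measure 128 mm over their backs; the gripper's body (75 mm by 188 mm) begins 65 mm behind the grasp point.
Start: joints at [1.25, 0.116, 1.442, -0, 1.584, -0.038], TCP at [188.364, 648.191, 240.646] pointing down, gripper open.
Joint ranges: [-2.83, 2.83], [-0.83, 2.19], [0.07, 2.5], [-1.14, 4.28], [0.01, 3], [-2.97, 2.97]. Speed limits (rad/s): [1.89, 1.89, 2.22, 3.14, 3.14, 3.14].

## Interface

Orientations are given as [roll, pitch, yaw] about the fixed x, y, z axes, in that order (R = Rz(yaw) Ry(pitch) Rx(roll)).
In Python, from plant import * gives the robot as it stands.
- The arm moves only by the shell command python3 -m jog 'ROWS' [OPENING] [FORCE]. ROWS is JSON, a list of rows, each a list of 2 entries, a list of its own where there are three numbers: the shift along the tool's x, y, z in mm, then the turn about the tool's z in rad. A call has 1 to 20 rows; each row is the pose to reach, as a shift and turn from the pose commanded when the call began, along the tool's axes at that moment; what a row does not reach only later rows make up. A row lasts 1/8 s, in which the tool goes at most 62.5 mm and 10.7 degrees, less where a joint would pass 70% of its speed; a pose out of reach is approached as far as the arm can. A call with a gripper value outside its range is refused whole. OPENING is the closure, from 0 (fully open) to 1 (shut), set as the call begins (- or left out, the last holds). The fingers move at their own pace and stop on an object; FORCE is the grip in N (left out, the last holds). Time passes only in rows, so rows that repeat a pose let the fingers close. It gives the time, the measured TCP pose, the force and the opening at its end, in the units of the state.
- get_state(): the state, without advancing time (a new reading comes with each control period).
- grab_frame(name): name is "scene" or "side" or "wrist"; returns the picture (420x560x3 uint8, red, green, blue); there is no depth.
- camera_model(name): a dict with "fovy" (degrees; the focal length in pixels is half the picture's height over the tangent of half this angle, whatever the lens; pixels are square), "cx", "cy" (the principal point, pixels), "origin" and "rotation" of the camera in the world. Camera axes: x right, y down, z forward; pixel columns grow to the right and rows downward; lengths in mm; the calibration is good to about 2 mm. The wrist camera is an equidistant fisheye: a pixel r from the principal point sees the ray r / f radians off the axis. A picture is of the moment at which its call begins: read the wrist's pose just before it. camera_model takes no time and is no camera call; for the wrist camera it gives the pose at the moment of the call.
- close_job(): hands the job in, once; it reports no verdict.
The state is a dict: "t": time; "q": joint angles; "joint_vel": joint speeds; "joint_torque": joint torques, N m; "eef_pos": TCP position; "ee_rot": TCP orientation; "force": force on the tool from outside, world axes, zero at the start; "torque": the same for the moment, N m; "grip_width": finger opening in mm.
Only numpy, scipy, OpenCV 4.12 (cv2) and the standard library are available. Lean on these libraries where they do the work, as an engineer would, in place of code of your own. Each camera call takes 0.05 s, during which the arm holds its last target.

## Working session

There is one attempt and no reset: what is moved stays moved. The work goes in short steps, Python scripts to look and compute and a shell command to move; the robot and the scene stay as the last step left them, time stands still between calls to the robot, and variables do not carry over. Pictures are saved under pics/ and viewed, and the job is handed in when it is done.

```bash
mkdir -p pics; ls; python3 - <<'E'
from plant import *
import cv2
print(get_state())
for n in ["scene","side","wrist"]:
    print(n,camera_model(n))
    cv2.imwrite(f"pics/{n}0.png",grab_frame(n)[:,:,::-1])
E
```

```text
pics
{'t': 0.0, 'q': array([ 1.25020845e+00,  1.16466492e-01,  1.44226281e+00,  5.79953521e-06,
        1.58399122e+00, -3.77638396e-02]), 'joint_vel': array([ 8.07355970e-04,  1.48682376e-04, -7.83221330e-05,  8.21044213e-04,
        2.01460132e-03, -1.59558075e-03]), 'joint_torque': array([ 2.01661305e-04, -7.21269822e+01, -6.22611952e+01,  7.80862430e-02,
        2.35182495e-02, -8.43359499e-05]), 'eef_pos': array([188.29861772, 648.01836104, 239.91983078]), 'ee_rot': array([-3.14154428e+00,  1.12684798e-03,  1.28797239e+00]), 'force': array([-0.13173491,  0.29640088,  0.54307798]), 'torque': array([-0.04083306,  0.0596516 , -0.00814357]), 'grip_width': 93.14668091005801}
scene {'fovy': 52.11488355738182, 'cx': 282.63533825222993, 'cy': 206.4610319744237, 'origin': array([1219.38205205,  292.74763363,  683.82114774]), 'rotation': array([-2.2558504 , -0.02033032,  1.88910707])}
side {'fovy': 45.30407982203569, 'cx': 285.8095839372412, 'cy': 205.05681179821568, 'origin': array([ 444.03670791, -738.85408418,  778.19564565]), 'rotation': array([-2.27870644, -0.00607561, -0.03303206])}
wrist {'fovy': 65.70646984690485, 'cx': 275.9059149175201, 'cy': 206.4259935055055, 'origin': array([110.97538969, 671.20252656, 384.58346943]), 'rotation': array([ 2.84486961e+00, -3.01520656e-04,  1.28815934e+00])}
```

View pics/scene0.png

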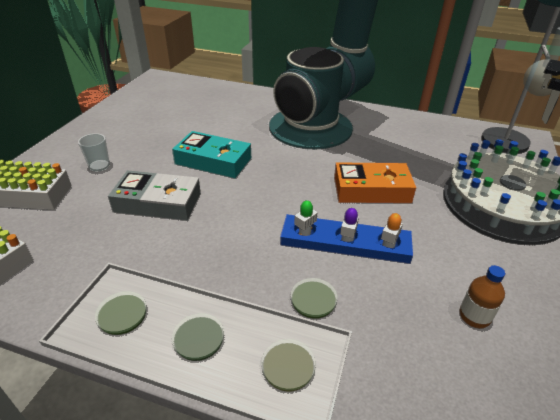

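View pics/side0.png

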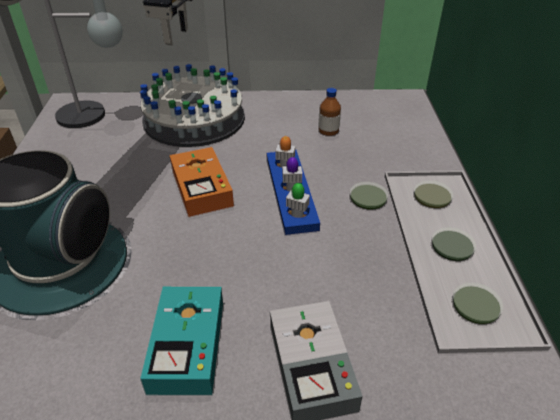

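View pics/wrist0.png

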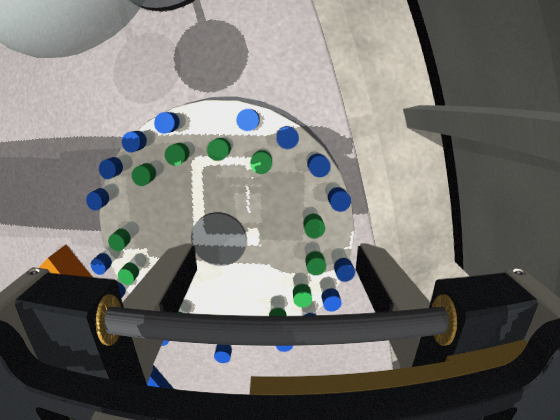

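The scene picture shows the grey tester's mouth at about (171,188) and the green dome at (307,209). In the side picture they are at (307,332) and (298,190). Next I'll measure them with masks and rays.

```bash
cat > h.py <<'E'
import numpy as np, cv2
from scipy.spatial.transform import Rotation as R
from plant import *
def rays(name,px,m=None):
    m=m or camera_model(name); px=np.atleast_2d(px).astype(float)
    f=210/np.tan(np.radians(m['fovy']/2)); d=(px-[m['cx'],m['cy']])/f
    if name=='wrist':
        r=np.linalg.norm(d,axis=1,keepdims=True); v=np.c_[np.sinc(r/np.pi)*d,np.cos(r)]
    else: v=np.c_[d,np.ones(len(d))]
    v/=np.linalg.norm(v,axis=1,keepdims=True)
    return np.array(m['origin']),v@R.from_euler('xyz',m['rotation']).as_matrix().T
def plane(name,px,z,m=None):
    o,v=rays(name,px,m); return o+v*((z-o[2])/v[:,2])[:,None]
def tri(a,b):
    A=0;B=0
    for o,v in (a,b):
        P=np.eye(3)-np.outer(v[0],v[0]); A=A+P;B=B+P@o
    return np.linalg.solve(A,B)
def blobs(im,lo,hi,roi=None,mn=5):
    h=cv2.cvtColor(im,cv2.COLOR_RGB2HSV); m=cv2.inRange(h,np.array(lo),np.array(hi))
    if roi: x0,y0,x1,y1=roi; k=np.zeros_like(m);k[y0:y1,x0:x1]=255;m&=k
    n,l,s,c=cv2.connectedComponentsWithStats(m)
    return [(s[i,4],c[i].round(1).tolist(),s[i,:4].tolist()) for i in range(1,n) if s[i,4]>=mn],m
E
python3 - <<'E'
from h import *
sc=cv2.imread('pics/scene0.png')[:,:,::-1].copy(); sd=cv2.imread('pics/side0.png')[:,:,::-1].copy()
G=((45,100,60),(75,255,255))
for n,im,roi in (('scene',sc,(110,160,330,230)),('side',sd,(265,170,350,370))):
    print(n,blobs(im,*G,roi)[0])
for n,im,roi in (('scene',sc,(140,170,200,205)),('side',sd,(280,310,335,355))):
    x0,y0,x1,y1=roi
    cv2.imwrite(f'pics/{n}_m.png',cv2.resize(im[y0:y1,x0:x1,::-1],None,fx=10,fy=10,interpolation=cv2.INTER_NEAREST))
    print(n,'orange',blobs(im,(5,80,80),(25,255,255),roi)[0])
for n,im,roi in (('scene',sc,(285,190,335,245)),('side',sd,(275,175,325,225))):
    x0,y0,x1,y1=roi
    cv2.imwrite(f'pics/{n}_g.png',cv2.resize(im[y0:y1,x0:x1,::-1],None,fx=10,fy=10,interpolation=cv2.INTER_NEAREST))
E
```

```text
scene [(np.int32(5), [183.0, 189.0], [181, 189, 5, 1]), (np.int32(10), [134.2, 193.0], [133, 192, 4, 3]), (np.int32(155), [306.2, 208.4], [301, 201, 12, 16])]
side [(np.int32(157), [297.5, 190.5], [292, 183, 12, 16]), (np.int32(17), [302.4, 314.9], [301, 312, 4, 7]), (np.int32(19), [311.5, 346.4], [310, 343, 4, 8]), (np.int32(27), [340.7, 363.2], [338, 361, 6, 6])]
scene orange [(np.int32(42), [169.9, 190.1], [166, 188, 10, 6])]
side orange [(np.int32(127), [306.6, 332.9], [300, 328, 15, 11])]
```

```bash
python3 - <<'E'
import cv2,numpy as np
a=[cv2.imread(f'pics/{n}.png') for n in ('scene_m','side_m')]
def pad(i,h): return cv2.copyMakeBorder(i,0,h-i.shape[0],0,0,cv2.BORDER_CONSTANT)
cv2.imwrite('pics/mm.png',cv2.resize(np.hstack([pad(i,450) for i in a]),(800,327)))
a=[cv2.imread(f'pics/{n}.png') for n in ('scene_g','side_g')]
cv2.imwrite('pics/gg.png',cv2.resize(np.hstack([pad(i,550) for i in a]),(800,440)))
E
```

```text
(no output)
```

View pics/mm.png

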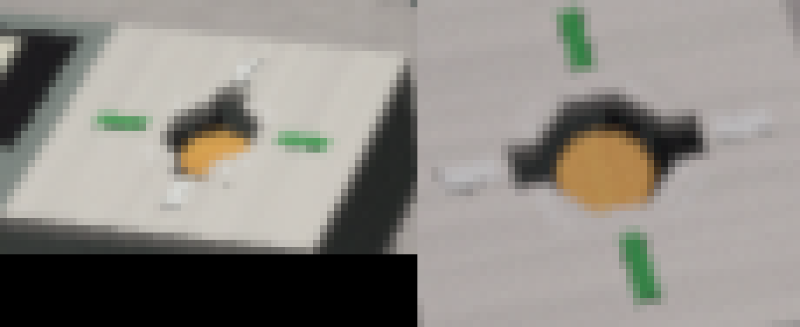

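View pics/gg.png

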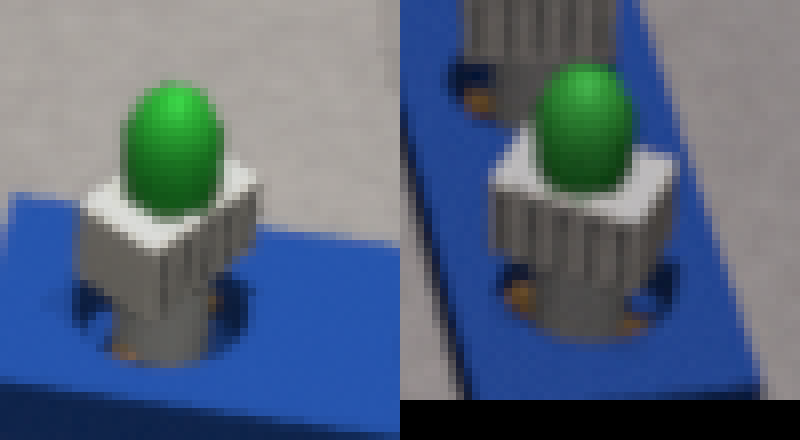

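The mouth shows white marks left and right, with green marks at side (302.4,314.9) and (311.5,346.4). The green lamp's block top corners are visible in both enlargements, so I'll compute the poses from these.

```bash
python3 - <<'E'
from h import *
a=plane('side',[[302.4,314.9],[311.5,346.4]],50); print('side green marks',a.round(1),'mid',a.mean(0).round(1))
d=a[0]-a[1]; print('mouth y dir deg',np.degrees(np.arctan2(d[1],d[0])))
# white marks (zoom scale 800/1150 after x10 -> 6.957/px), side starts x=417
k=6.9565
w=np.array([[(468-417)/k+280,177/k+310],[(743-417)/k+280,126/k+310]]);p=plane('side',w,50);d=p[1]-p[0]
print('side white',p.round(1),p.mean(0).round(1),np.degrees(np.arctan2(d[1],d[0])))
g=np.array([[122/k+140,122/k+170],[303/k+140,141/k+170]]);p=plane('scene',g,50);d=p[1]-p[0]
print('scene green',p.round(1),p.mean(0).round(1),np.degrees(np.arctan2(d[1],d[0])))
print('dome',tri(rays('scene',[306.2,208.4]),rays('side',[297.5,190.5])).round(1))
print('dome at z=85', plane('scene',[306.2,208.4],85).round(1),plane('side',[297.5,190.5],85).round(1))
s=8
S=np.array([[492,185],[632,222],[675,160]])-[400,0]; S=S/s+[275,175]
C=np.array([[80,205],[158,245],[260,185]])/s+[285,190]
for n,q in(('side',S),('scene',C)):
    p=plane(n,q,68);print(n,p.round(1))
    for i in(0,1):
        e=p[i+1]-p[i];print(' len',np.linalg.norm(e).round(1),'ang',np.degrees(np.arctan2(e[1],e[0])).round(1))
    print(' ctr',((p[0]+p[2])/2).round(1))
E
```

```text
side green marks [[ 496.1 -188.9   50. ]
 [ 507.6 -253.9   50. ]] mid [ 501.8 -221.4   50. ]
mouth y dir deg 100.02042444992176
side white [[ 467.8 -231.1   50. ]
 [ 536.8 -218.1   50. ]] [ 502.3 -224.6   50. ] 10.681390151339853
scene green [[ 511.9 -248.5   50. ]
 [ 500.4 -183.8   50. ]] [ 506.1 -216.2   50. ] 100.09523227054905
dome [502.7 124.5  80.4]
dome at z=85 [[508.3 125.8  85. ]] [[502.2 118.9  85. ]]
side [[478.1 113.8  68. ]
 [515.7  97.   68. ]
 [529.3 123.3  68. ]]
 len 41.2 ang -24.0
 len 29.6 ang 62.7
 ctr [503.7 118.6  68. ]
scene [[520.7 104.5  68. ]
 [529.6 129.5  68. ]
 [495.6 149.3  68. ]]
 len 26.5 ang 70.3
 len 39.4 ang 149.7
 ctr [508.1 126.9  68. ]
```

```bash
cat >> h.py <<'E'
def shift(target,yawdeg):
    s=get_state(); T=R.from_euler('xyz',s['ee_rot']).as_matrix()
    d=(np.array(target)-s['eef_pos'])
    y=s['ee_rot'][2]; t=(y-np.radians(yawdeg)+np.pi)%(2*np.pi)-np.pi
    print('t',round(s['t'],2),'shift',(T.T@d).round(1),'turn',round(t,3)); return T.T@d,t
E
python3 - <<'E'
from h import *
s=get_state();T=R.from_euler('xyz',s['ee_rot']).as_matrix()
m=camera_model('wrist')
for z in(60,):
    p=plane('wrist',[m['cx'],m['cy']],z)[0]; print('axis hit',T.T@(p-s['eef_pos']))
# hover with lamp at 25mm image offset: TCP height 240
shift([504,122,230],64)
E
```

```text
axis hit [  0.96937311  18.51879221 180.06990261]
t 0.15 shift [-417.1  449.9   10.4] turn 0.171
```

```bash
python3 -m jog '[[[-42,45,1],0.017],[[-84,90,2],0.034],[[-125,135,3],0.05],[[-167,180,4],0.07],[[-209,225,5],0.085],[[-250,270,6],0.1],[[-292,315,7],0.12],[[-334,360,8],0.135],[[-375,405,9],0.15],[[-417,450,10],0.171],[[-417,450,10],0.171],[[-417,450,10],0.171],[[-417,450,10],0.171]]' 0.2 25
python3 - <<'E'
from h import *
print(get_state()['eef_pos'],get_state()['force'],np.degrees(get_state()['ee_rot']))
m=camera_model('wrist'); im=grab_frame('wrist'); cv2.imwrite('pics/w1.png',im[:,:,::-1]); print(m)
b=blobs(im,(45,100,60),(75,255,255),None,30)[0]; print(b)
E
```

```text
t: 1.78
eef_pos: [503.6, 123.3, 230.7]
ee_rot: [-3.142, -0.0, 1.119]
force: [-1.0, 0.6, -0.1]
grip_width: 74.5
[503.6414057  123.27423358 230.67945408] [-0.97497851  0.64475744 -0.12951428] [-1.79996552e+02 -1.06438378e-02  6.40953478e+01]
{'fovy': 65.70646984690485, 'cx': 275.9059149175201, 'cy': 206.4259935055055, 'origin': array([431.22770944, 159.18121911, 375.30110647]), 'rotation': array([ 2.84508576e+00, -1.45825257e-03,  1.11881969e+00])}
[(np.int32(38), [16.7, 135.2], [13, 131, 9, 10]), (np.int32(758), [276.8, 197.7], [262, 182, 30, 32])]
```

View pics/w1.png

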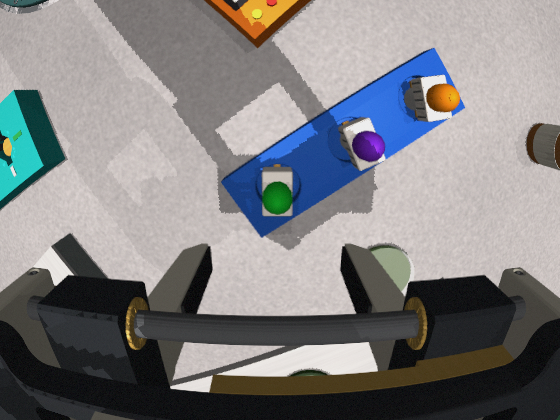

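The lamp's block appears near (277,190), almost square to the picture, so the yaw is about right. I'll zoom in to refine it.

```bash
python3 - <<'E'
import cv2
im=cv2.imread('pics/w1.png')[155:245,225:335]
cv2.imwrite('pics/w1z.png',cv2.resize(im,None,fx=6,fy=6,interpolation=cv2.INTER_NEAREST))
E
```

```text
(no output)
```

View pics/w1z.png

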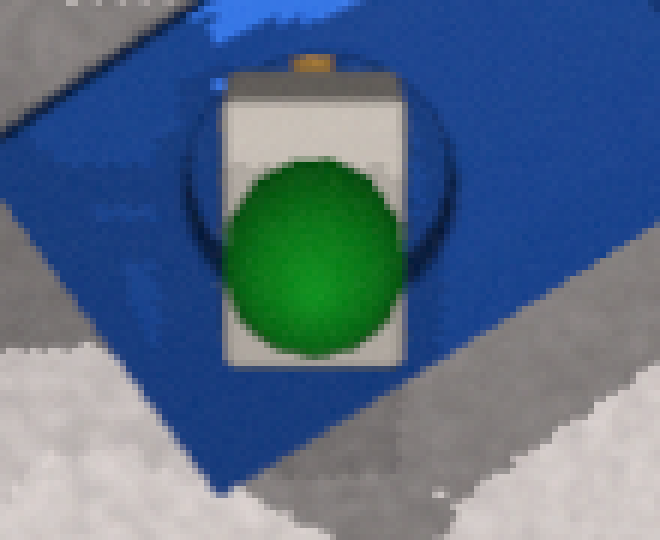

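The block's top face spans zoom (225,100) to (406,366), aligned within about 1°.

```bash
python3 - <<'E'
from h import *
c=np.array([[225,100],[407,100],[405,366],[225,366]])/6+[224.5,154.5]
p=plane('wrist',c,68); print(p.round(1))
for i in range(4):
    e=p[(i+1)%4]-p[i];print(np.linalg.norm(e).round(1),np.degrees(np.arctan2(e[1],e[0])).round(1))
ctr=p.mean(0);print('ctr',ctr)
shift([ctr[0],ctr[1],150],64.1)
E
```

```text
[[478.2 122.1  68. ]
 [490.9 148.3  68. ]
 [531.5 128.9  68. ]
 [518.4 102.   68. ]]
29.1 64.1
44.9 -25.5
29.9 -115.9
44.9 153.5
ctr [504.75049776 125.3170401   68.        ]
t 1.82 shift [ 2.3  0.1 80.8] turn 0.0
```

```bash
python3 -m jog '[[[2,0,45],0],[[2,0,90],0],[[2,0,120],0],[[2,0,145],0],[[2,0,162],0],[[2,0,172],0],[[2,0,172],0],[[2,0,172],0]]' 0.2 25
python3 - <<'E'
from h import *
s=get_state();print(s['eef_pos'],s['force'],s['t'])
cv2.imwrite('pics/w2.png',grab_frame('wrist')[:,:,::-1])
E
```

```text
t: 2.82
eef_pos: [505.4, 124.1, 59.5]
ee_rot: [3.141, -0.001, 1.117]
force: [-0.1, -0.3, 0.3]
grip_width: 74.6
[505.41961974 124.12954012  59.54153544] [-0.11632965 -0.31979263  0.30572201] 2.825
```

View pics/w2.png

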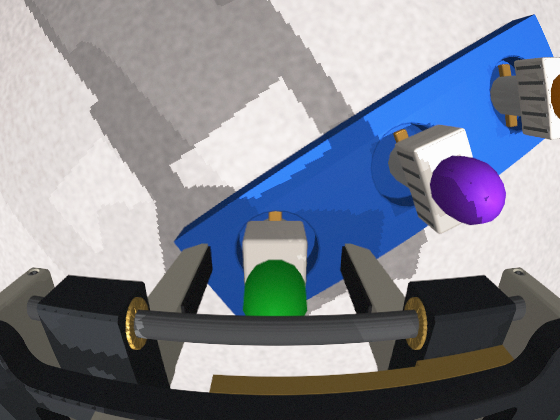

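The block sits centred between the jaws (column 275, jaw midpoint 276). I'll close and lift.

```bash
python3 -m jog '[[[0,0,0],0],[[0,0,0],0],[[0,0,0],0],[[0,0,0],0],[[0,0,0],0],[[0,0,0],0],[[0,0,0],0],[[0,0,0],0]]' 1 40
python3 -m jog '[[[0,0,-10],0],[[0,0,-35],0],[[0,0,-70],0],[[0,0,-105],0],[[0,0,-130],0],[[0,0,-130],0],[[0,0,-130],0]]'
python3 - <<'E'
from h import *
s=get_state();print(s['eef_pos'],s['force'],s['t'],s['grip_width'],np.degrees(s['ee_rot']))
for n in('wrist','side'):cv2.imwrite(f'pics/{n}3.png',grab_frame(n)[:,:,::-1])
# approach view of tester: stand off so that mouth in view
shift([503,-221,190],64)
E
```

```text
t: 3.88
eef_pos: [505.0, 124.0, 58.6]
ee_rot: [-3.142, 0.0, 1.117]
force: [-0.4, -1.2, -0.9]
grip_width: 29.5
t: 4.75
eef_pos: [504.7, 123.9, 187.6]
ee_rot: [-3.141, 0.001, 1.117]
force: [-0.7, -0.4, -2.4]
grip_width: 29.9
[504.66934978 123.92444196 187.63024074] [-0.7144937  -0.40949781 -2.44476278] 4.75 29.867656604706482 [-1.79953264e+02  3.46758727e-02  6.40001544e+01]
t 4.85 shift [-310.7  149.8   -2.6] turn -0.0
```

View pics/wrist3.png

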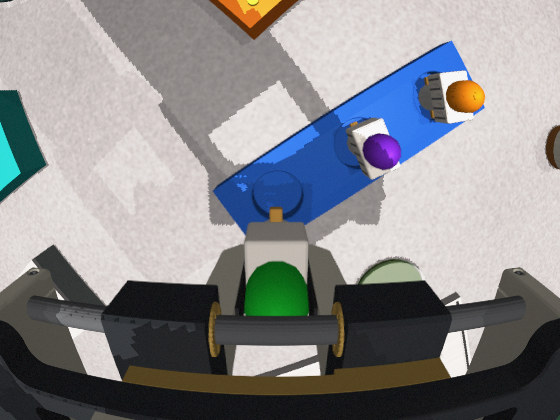

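View pics/side3.png

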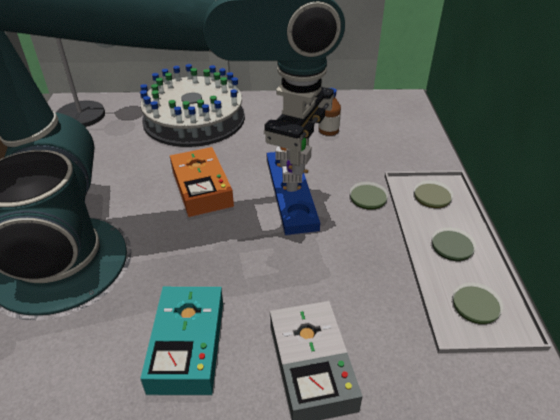

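The green lamp is held (width 29.9 mm) and clear of the rack, with the other two lamps undisturbed. Next I'll go to a viewing stand-off beside the grey mouth, with the jaw at yaw 100°.

```bash
python3 - <<'E'
from h import *
shift([552,-212,165],100.1)
E
```

```text
t 4.85 shift [-281.1  189.9   22.3] turn -0.63
```

```bash
python3 -m jog '[[[-20,14,0],-0.05],[[-60,41,0],-0.13],[[-100,68,2],-0.23],[[-140,95,5],-0.33],[[-180,122,10],-0.43],[[-220,149,15],-0.53],[[-250,169,18],-0.59],[[-271,183,20],-0.62],[[-281,190,22],-0.63],[[-281,190,22],-0.63],[[-281,190,22],-0.63],[[-281,190,22],-0.63]]'
python3 - <<'E'
from h import *
s=get_state();print(s['eef_pos'],s['force'],s['t'],s['grip_width'],np.degrees(s['ee_rot']))
im=grab_frame('wrist');cv2.imwrite('pics/w4.png',im[:,:,::-1])
print(blobs(im,(45,80,60),(80,255,255),None,30)[0])
E
```

```text
t: 6.35
eef_pos: [552.7, -211.1, 166.9]
ee_rot: [3.141, 0.0, 1.748]
force: [-0.2, -0.1, -1.1]
grip_width: 29.5
[ 552.65967996 -211.09398863  166.85264954] [-0.23421597 -0.06604134 -1.1342466 ] 6.35 29.47074535677198 [1.79981355e+02 4.14509093e-03 1.00129099e+02]
[(np.int32(147), [235.0, 148.0], [225, 145, 21, 7]), (np.int32(154), [316.5, 148.0], [306, 145, 22, 7]), (np.int32(118), [186.7, 194.5], [181, 189, 13, 12]), (np.int32(2975), [276.0, 291.3], [244, 262, 65, 54])]
```

View pics/w4.png

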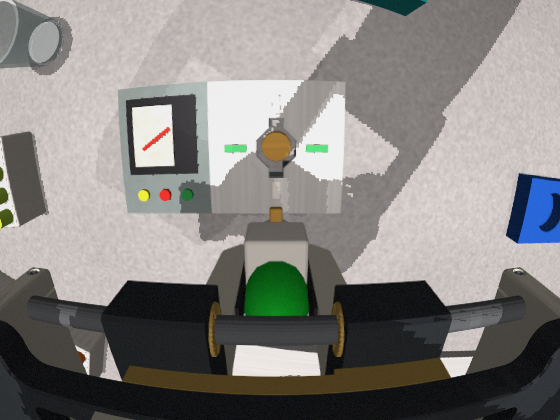

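The mouth is at (275.8,148), with its green marks level at (235,148) and (316.5,148), so the yaw is right. The lamp's pin is at column 276, in line with the slots.

```bash
python3 - <<'E'
from h import *
m=camera_model('wrist')
p=plane('wrist',[[235,148],[316.5,148]],50); print(p.round(1)); d=p[1]-p[0];print(np.linalg.norm(d),np.degrees(np.arctan2(d[1],d[0])))
c=p.mean(0);print('mouth',c); 
print('same-camera bias check: tool shift'); sh,_=shift([c[0],c[1],0],100.1)
# pin tip & block top edge in own view, dome
im=cv2.imread('pics/w4.png')
cv2.imwrite('pics/w4z.png',cv2.resize(im[110:250,225:330],None,fx=4.2,fy=4.2,interpolation=cv2.INTER_NEAREST))
# pin tip at height foot+7, 22 mm from axis
s=get_state()
zf=s['eef_pos'][2]-52.6
# brass mask of the pin
b=blobs(im[:,:,::-1].copy(),(8,120,80),(25,255,255),(225,110,330,250))[0];print(b)
E
```

```text
[[ 509.3 -252.2   50. ]
 [ 497.7 -187.3   50. ]]
65.95948112201579 100.13081722787763
mouth [ 503.49663956 -219.76876068   50.        ]
same-camera bias check: tool shift
t 6.4 shift [  0.2 -50.  166.9] turn 0.001
[(np.int32(664), [275.8, 146.0], [262, 132, 29, 29]), (np.int32(172), [275.5, 214.3], [270, 207, 12, 15])]
```

View pics/w4z.png

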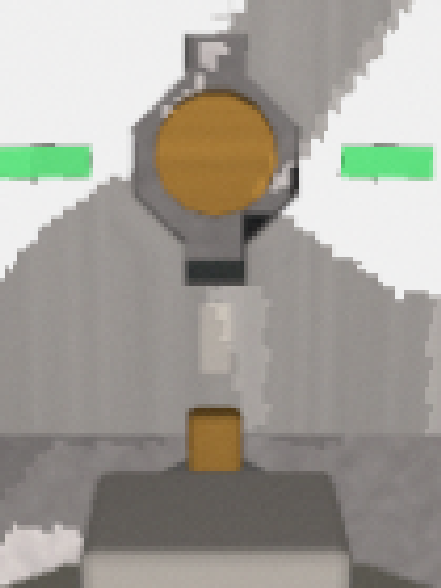

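```bash
python3 - <<'E'
from h import *
s=get_state();T=R.from_euler('xyz',s['ee_rot']).as_matrix()
# zoom coords -> px ; pin top edge between rows 408(tip) ; slot ends rows 35 and 285
def z(x,y): return [x/4.2+224.5,y/4.2+109.5]
zf=s['eef_pos'][2]-52.6
f=lambda q,h:(T.T@(plane('wrist',q,h)[0]-s['eef_pos'])).round(2)
print('pin tip top', f(z(215,417),zf+10), 'front bottom edge',f(z(215,408),zf+4),f(z(215,408),zf+10))
print('slot ends', f(z(216,35),50),f(z(215,285),50))
print('white mark', f(z(216,337),50))
print('block top edge',f(z(219,552),zf+62))
E
```

```text
pin tip top [  0.11 -21.77  42.59] front bottom edge [  0.11 -21.28  48.59] [  0.11 -23.12  42.59]
slot ends [  0.34 -74.1  116.85] [  0.15 -25.45 116.87]
white mark [  0.35 -14.96 116.87]
block top edge [  0.5  -22.92  -9.41]
```

The pin tip puts the lamp axis within about 0.3 mm of the TCP, and the mouth is at tool (0.2, -49.9). I'll move over it, descend to just above, and check.

```bash
python3 -m jog '[[[0,-12,0],0],[[0,-30,0],0],[[0,-44,10],0],[[0,-50,25],0],[[0,-50,40],0],[[0,-50,52],0],[[0,-50,58],0],[[0,-50,58],0],[[0,-50,58],0],[[0,-50,58],0]]'
python3 - <<'E'
from h import *
s=get_state();print(s['eef_pos'],s['force'],s['t'],s['grip_width'],np.degrees(s['ee_rot']))
a=[grab_frame(n) for n in('wrist','side','scene')]
cv2.imwrite('pics/w5.png',a[0][:,:,::-1])
cr=[cv2.resize(a[1][270:370,260:360,::-1],None,fx=4,fy=4,interpolation=cv2.INTER_NEAREST),cv2.resize(a[2][120:220,120:220,::-1],None,fx=4,fy=4,interpolation=cv2.INTER_NEAREST)]
cv2.imwrite('pics/ss5.png',np.hstack(cr))
shift([503.5,-219.8,0],100.13)
E
```

```text
t: 7.65
eef_pos: [503.6, -220.7, 109.1]
ee_rot: [3.141, 0.0, 1.747]
force: [0.1, -0.1, -1.7]
grip_width: 29.9
[ 503.61344971 -220.68908915  109.13274426] [ 0.05959301 -0.13018454 -1.69723971] 7.65 29.878567639785047 [1.79966061e+02 2.39963172e-02 1.00100230e+02]
t 7.8 shift [9.000e-01 1.000e-01 1.089e+02] turn -0.001
```

View pics/w5.png

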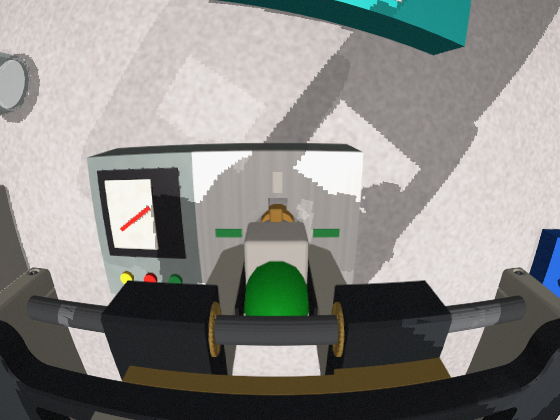

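View pics/ss5.png

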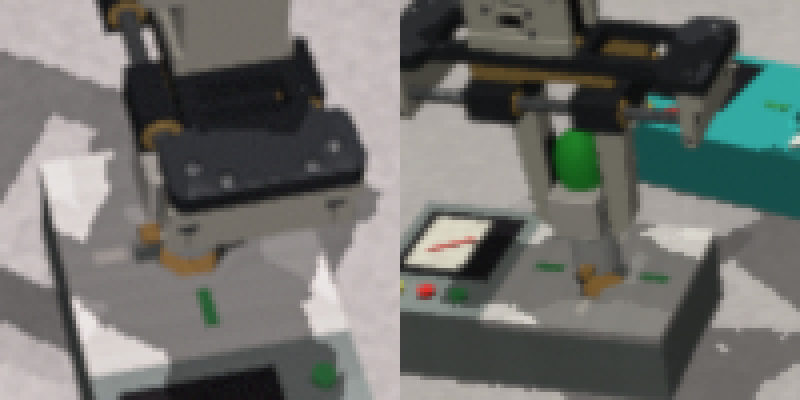

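The wrist view shows marks centred at column 277.5 against the lamp's 276, so the lamp is about 0.9 mm short in tool x, which agrees with the state. I'll correct that and descend gently.

```bash
python3 -m jog '[[[0.8,0,0],0],[[0.8,0,3],0],[[0.8,0,6],0],[[0.8,0,9],0],[[0.8,0,12],0],[[0.8,0,14],0],[[0.8,0,14],0],[[0.8,0,14],0]]'
python3 - <<'E'
from h import *
s=get_state();print(s['eef_pos'],s['force'],s['torque'],s['t'],s['grip_width'])
shift([503.5,-219.8,0],100.13)
E
```

```text
t: 8.8
eef_pos: [503.3, -219.9, 94.7]
ee_rot: [3.142, 0.0, 1.747]
force: [-0.5, 1.3, -0.9]
grip_width: 29.6
[ 503.25439825 -219.86287217   94.73515952] [-0.4685309   1.27823695 -0.89249679] [ 0.01152174  0.02102933 -0.02049606] 8.8 29.560840006317846
t 8.8 shift [ 0.   0.2 94.7] turn -0.001
```

The foot is already 8 mm below the top with no side force, so the pins are in the slots. Next I'll press.

```bash
python3 -m jog '[[[0,0,2],0],[[0,0,4],0],[[0,0,6],0],[[0,0,8],0],[[0,0,10],0],[[0,0,12],0],[[0,0,12],0],[[0,0,12],0],[[0,0,12],0]]'
python3 - <<'E'
from h import *
s=get_state();print(s['eef_pos'],s['force'],s['torque'],s['t'],s['grip_width'])
cv2.imwrite('pics/w6.png',grab_frame('wrist')[:,:,::-1])
E
```

```text
t: 9.93
eef_pos: [503.4, -219.9, 83.0]
ee_rot: [3.141, 0.0, 1.747]
force: [0.0, 0.5, 6.9]
grip_width: 29.6
[ 503.41454794 -219.90779539   82.96645295] [0.02874186 0.47947855 6.89681057] [0.15171182 0.07902595 0.01452889] 9.925 29.581568738580966
```

View pics/w6.png

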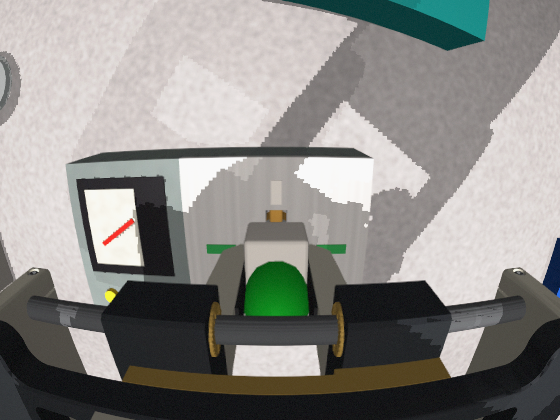

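```bash
python3 - <<'E'
from h import *
a=cv2.imread('pics/w6.png')[190:260,225:330];b=cv2.imread('pics/w4.png')[190:260,225:330]
cv2.imwrite('pics/w6z.png',cv2.resize(np.vstack([b,a]),None,fx=4.2,fy=4.2,interpolation=cv2.INTER_NEAREST))
E
```

```text
(no output)
```

View pics/w6z.png

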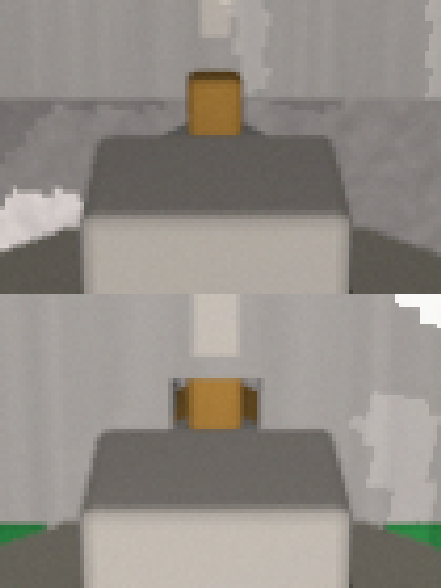

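The pin sits in the slot with side clearance on both sides, and the block hasn't shifted in the jaws. The force is about 8 N, which fits a plunger travel of about 10 mm. I'll press 2 mm more and turn clockwise.

```bash
python3 -m jog '[[[0,0,1],0],[[0,0,2],0],[[0,0,2],0.1],[[0,0,2],0.22],[[0,0,2],0.34],[[0,0,2],0.46],[[0,0,2],0.58],[[0,0,2],0.7],[[0,0,2],0.82],[[0,0,2],0.94],[[0,0,2],1.06],[[0,0,2],1.18],[[0,0,2],1.3],[[0,0,2],1.42],[[0,0,2],1.52],[[0,0,2],1.57],[[0,0,2],1.57],[[0,0,2],1.57],[[0,0,2],1.57]]'
python3 - <<'E'
from h import *
s=get_state();print(s['eef_pos'],s['force'],s['torque'],s['t'],s['grip_width'],np.degrees(s['ee_rot']))
im=grab_frame('wrist');cv2.imwrite('pics/w7.png',im[:,:,::-1])
shift([503.5,-219.8,0],10.13)
a=[grab_frame(n) for n in('side','scene')]
cr=[cv2.resize(a[0][270:370,260:360,::-1],None,fx=4,fy=4,interpolation=cv2.INTER_NEAREST),cv2.resize(a[1][120:220,120:220,::-1],None,fx=4,fy=4,interpolation=cv2.INTER_NEAREST)]
cv2.imwrite('pics/ss7.png',np.hstack(cr))
E
```

```text
t: 12.35
eef_pos: [503.5, -220.0, 81.2]
ee_rot: [3.141, -0.001, 0.177]
force: [-0.2, 0.1, 8.0]
grip_width: 30.1
[ 503.54181461 -220.02944978   81.15979163] [-0.1595576   0.13531729  7.97516649] [-0.05983256  0.07622691 -0.03748546] 12.35 30.129781096811573 [ 1.79961747e+02 -4.61454752e-02  1.01382875e+01]
t 12.4 shift [-0.1 -0.3 81.2] turn 0.0
```

View pics/w7.png

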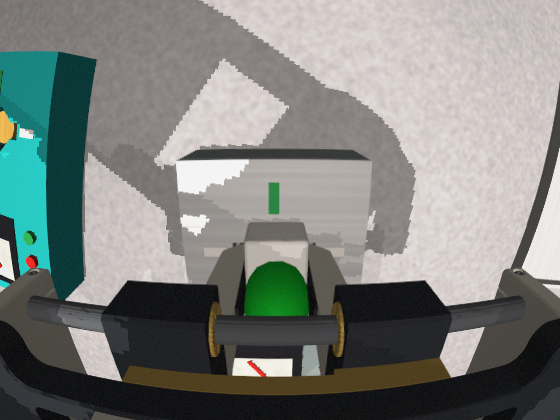

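View pics/ss7.png

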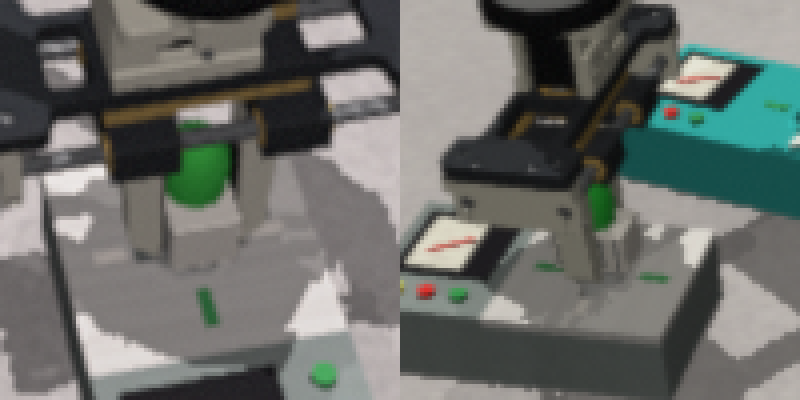

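The quarter turn is done: the lamp's long axis lines up with the green mark and the block is square in the jaws. I'll press slightly further towards the bottom.

```bash
python3 -m jog '[[[0,0,0.8],0],[[0,0,1.6],0],[[0,0,1.6],0],[[0,0,1.6],0],[[0,0,1.6],0],[[0,0,1.6],0]]'
python3 - <<'E'
from h import *
s=get_state();print(s['eef_pos'],s['force'],s['torque'],s['t'],s['grip_width'],np.degrees(s['ee_rot']))
im=grab_frame('wrist');cv2.imwrite('pics/w8.png',np.hstack([cv2.imread('pics/w7.png')[170:330,180:370],im[170:330,180:370,::-1]]))
E
```

```text
t: 13.25
eef_pos: [503.6, -220.0, 79.6]
ee_rot: [3.141, -0.001, 0.177]
force: [-0.1, 0.9, 7.6]
grip_width: 29.7
[ 503.57209128 -220.02908367   79.64329671] [-0.11568106  0.85310372  7.64175797] [-0.00254241  0.11442793 -0.06213681] 13.25 29.74486795534411 [ 1.79961047e+02 -5.12295878e-02  1.01406853e+01]
```

View pics/w8.png

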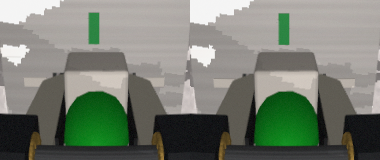

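The lamp sits the same in the jaws before and after, so it hasn't slipped. The estimated plunger travel is about 14 mm of 15, so I'll hand in.

```bash
python3 -c "
from plant import *
print(close_job())"
```

```text
the job is handed in; nothing more can be done
None
```

I took the green-domed lamp from the rack and entered its pins in the grey tester's slots. I then pressed it down, turned it a quarter turn clockwise, and handed in still holding and pressing it. The job took about 13 s, and no verdict was reported.

| Last check | Reading |
|---|---|
| TCP against the measured mouth centre | within 0.3 mm |
| Jaw yaw | 10.14°, against 10.13° measured for the tester, so the pins lie along its y axis |
| Lamp upright | tool tilt under 0.1° |
| Plunger travel | about 14 of 15 mm, worked out from the tool height |
| Upward push at the wrist | 7.6 N reading; about 9 N allowing for the 1–2 N offset seen before contact |
| Grip | 29.7 mm opening on the 30 mm block, commanded at 40 N |

- **Disagreement:** after the last 1.6 mm of pressing, the force reading fell slightly (8.0 to 7.6 N) where the spring should have added about 0.8 N. I put that down to sensor noise of about 1 N, because the wrist picture showed no slip in the jaws.
- **Other lamps and dish:** nothing touched them that I saw. They looked in place in the pictures after lifting, but I did not re-measure them at the end.

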